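# Pack the gel casting chamber tight with filler plates and hold it shut

### The arm

A 7-joint arm with a two-finger parallel gripper is mounted at the origin on a cart in front of the work surface, level with it; the furniture and walls round the work are solid. World frame = base frame: x ahead of the robot, y to its left, z up, the work surface at z = 0. Lengths are in m, angles in degrees, forces in N, time in s.
With the tool pointing down it reaches from about 0.425 to 0.875 m from the base axis. Payload 4.7 kg.
Tool frame: the origin (TCP) lies between the finger pads; the fingertips stand 8 mm ahead of it and the grasp point (between the pads) lies 11 mm behind it (env.tip_extent is the distance from the TCP to the fingertips, in m); z points along the fingers, y is the line along which they close (so a half turn about z gives the same grasp; the last joint's range is limited). The gripper opens to 87 mm and grips with 3 to 60 N. Pads are 19 mm wide; open, the fingers measure 117 mm over their backs; the gripper's body (75 mm by 190 mm) begins 51 mm behind the grasp point.
Start: joints at [76.61, 18.392, -4.016, 83.108, 1.295, 78.541, -3.26], TCP at [0.159, -0.63, 0.231] pointing down, gripper open.
Joint ranges: [-163.93, 163.93], [-17.29, 119.83], [-79.2, 71.16], [3.27, 140.29], [-89.18, 269.18], [5.43, 117.66], [-154.24, 154.24]. Speed limits (degrees/s): [147.25, 147.25, 180, 180, 180, 180, 180].

### API

Orientations are given as [roll, pitch, yaw] about the fixed x, y, z axes, in that order (R = Rz(yaw) Ry(pitch) Rx(roll)).
In Python, from cell import sensors, vision, workorder, env gives the robot as it stands.
- The arm moves only by the tool drive_tool, never from a script. Its argument "moves" is a list of rows, each an object of numbers: "x", "y", "z": the shift along the tool's x, y, z in mm; "rx", "ry", "rz": the turn, a rotation vector about the tool's x, y, z in rad; "fingers": the closure, from -1 (fully open) to 1 (shut). In form: [{"x": .., "y": .., "z": .., "rx": .., "ry": .., "rz": .., "fingers": ..}, ...]. A call has 1 to 20 rows; each row is the pose to reach, as a shift and turn from the pose commanded when the call began, along the tool's axes at that moment; what a row does not reach only later rows make up. A row lasts 1/8 s, in which the tool goes at most 62.5 mm and 10.7 degrees, less where a joint would pass 70% of its speed; a pose out of reach is approached as far as the arm can. A call with a gripper value outside its range is refused whole. The fingers move at their own pace and stop on an object; "force" is the grip in N (left out, the last holds). Time passes only in rows, so rows that repeat a pose let the fingers close. It gives the time, the measured TCP pose, the force, the opening and the grip force at its end, in the units of the state.
- sensors.get_obs(): the state, without advancing time (a new reading comes with each control period).
- vision.read_camera(name): name is "scene" or "top"; returns a dict with "image" (400x640x3 uint8, red, green, blue), "fx", "fy", "cx", "cy" (pixels), "R" (3x3) and "t" (3): a world point X has camera coordinates R X + t. Camera axes: x right, y down, z forward; pixel columns grow to the right and rows downward; lengths in m; the calibration is good to about 2 mm. A picture is of the moment at which its call begins. There is no depth.
- workorder.sign_off(): hands the job in; it is judged then, once.
The state is a dict: "time_s": time; "qpos": joint angles; "joint_velocities": joint speeds; "effort": joint torques, N m; "tool_pos": TCP position; "tool_rot": TCP orientation; "force": force on the tool from outside, world axes, zero at the start; "wrist_torque": the same for the moment, N m; "grip_width": finger opening in m; "grasp_force": force on a finger pad.
Only numpy, scipy, OpenCV 4.12 (cv2) and the standard library are available. Lean on these libraries where they do the work, as an engineer would, in place of code of your own. Each camera call takes 0.05 s, during which the arm holds its last target. There are 200 camera calls.

### The job

The glass cassette in the gel casting chamber is loose: take blue filler plates from the stand and set them upright on the chamber floor, side by side in the gap between the sprung pressure plate and the cassette, until pushing the red grip clamps the whole stack firmly against the back stop instead of the grip just running out of travel. Finish while still holding the red grip pushed in, firmly but gently on the glass, so that the stack stays clamped for me to put the clips on; do not let go. Leave the plates you do not need in the stand and do not disturb the other things on the bench.

Things in the scene. Friction and masses are not known exactly. Their poses are not given: they have to be found in the camera images.
- caster: Gel casting chamber, grey base 205 x 100 mm with clear side walls, fixed. Origin: on the bench, mid-width; +x runs along the chamber from the red grip (x = -79 mm when open) to the back stop, z up. Floor at z = 12 mm; channel 70 mm wide (y) between side walls 64 mm high with lips flared outwards. Open pressure plate face at x = -50 mm.
- carriage (a joint): Travel of the carriage with the red grip, in m: 0 = open (as found), grows as the grip is pushed along the caster's +x, hard stop at 0.026. A weak spring (1 to 2 N) brings it back to 0 when let go.
- pad (a joint): How far the pressure plate is pressed back into the carriage on its springs, in m: 0 = free, 0.012 = fully pressed. 3 N begin to move it, each further mm takes 0.8 N (7 N at 5 mm). It stays 0 when the grip reaches its hard stop with nothing against the plate, i.e. the stack is still too thin.
- carriage_grip (a point): Point to pinch on the red upright grip of the carriage: 30 mm wide along the caster's y, 14 mm thick along x; the point is 97 mm above the bench, the grip's top at 115 mm and its red part begins at 69 mm (a white web 50 mm wide lies below 77 mm). It moves with the carriage.
- pad_face (a point): Centre of the front face (towards the back stop) of the aluminium pressure plate, 64 mm wide, 42 mm above the bench; the plate's top is at 70 mm. It moves with the carriage and the springs.
- backstop: Aluminium back stop, locked in place at a different setting each time. Origin: foot of its front face, on the chamber floor; axes as the caster's. The front face is 66 mm wide and 62 mm high.
- cassette: Loose glass gel cassette (three greenish panes with white combs), 16 mm thick (x) x 64 mm wide (y) x 66 mm high, 70 mm with the combs, standing on the chamber floor just in front of the back stop. Origin: centre of its underside; axes as the caster's at the start.
- stand: White drain stand, 136 x 78 mm, fixed. Origin: centre of its underside; the three filler plates stand in it in a row along its x at -40, 0, 40 mm, on its floor 6 mm above the bench, between posts 29 mm high.
- filler_0: Loose blue filler plate 1 of three alike, about 50 g: body 15 mm thick (x) x 64 mm wide (y) x 60 mm high, with a grip tab 30 mm wide (y) and 15 mm thick on top, from 60 to 100 mm height. Origin: centre of its underside; z up.
- filler_1: Loose blue filler plate 2 of three alike, about 50 g: body 15 mm thick (x) x 64 mm wide (y) x 60 mm high, with a grip tab 30 mm wide (y) and 15 mm thick on top, from 60 to 100 mm height. Origin: centre of its underside; z up.
- filler_2: Loose blue filler plate 3 of three alike, about 50 g: body 15 mm thick (x) x 64 mm wide (y) x 60 mm high, with a grip tab 30 mm wide (y) and 15 mm thick on top, from 60 to 100 mm height. Origin: centre of its underside; z up.
- beaker: Bystander: glass beaker, 56 mm across, 70 mm high. Origin: centre of its underside.
- timer: Bystander: white timer, 62 x 66 x 18 mm, lying on the bench. Origin: centre of its underside.
- bottle_violet: Bystander: brown glass bottle with black cap, 60 mm across, 120 mm high. Origin: centre of its underside.

How it is judged (in metres and radians):
On the way:
1. a first filler plate stands seated in the chamber between pressure plate and cassette (((z of filler_0 in the frame of caster between 0.008 and 0.017 m and y of filler_0 in the frame of caster between -0.008 and 0.008 m and x of filler_0 in the frame of caster between -0.044 and 0.006 m and angle between filler_0's own z axis and vertical below 0.08 rad and angle between the x axis of filler_0 and the x axis of caster, either way round below 0.1 rad) or (z of filler_1 in the frame of caster between 0.008 and 0.017 m and y of filler_1 in the frame of caster between -0.008 and 0.008 m and x of filler_1 in the frame of caster between -0.044 and 0.006 m and angle between filler_1's own z axis and vertical below 0.08 rad and angle between the x axis of filler_1 and the x axis of caster, either way round below 0.1 rad) or (z of filler_2 in the frame of caster between 0.008 and 0.017 m and y of filler_2 in the frame of caster between -0.008 and 0.008 m and x of filler_2 in the frame of caster between -0.044 and 0.006 m and angle between filler_2's own z axis and vertical below 0.08 rad and angle between the x axis of filler_2 and the x axis of caster, either way round below 0.1 rad))), for 0.2 s.
At the end, for the whole second after the job is handed in: Fingers hold the grip (over 2 N), pushed in and still; springs pressed; cassette upright, pressed on the back stop with over 3 N. Each filler plate is on the chamber floor (5 mm height, 8 mm of the middle, upright to 0.08, square to 0.1 rad) or in the stand; at least one in the chamber (contact force between cassette and backstop above 3 N and contact force between the fingers and caster above 2 N and value of joint each of carriage, pad above 0.001 m and velocity of joint carriage between -0.01 and 0.01 m/s and angle between cassette's own z axis and vertical below 0.08 rad and z of cassette in the frame of caster below 0.017 m and ((z of filler_0 in the frame of caster between 0.008 and 0.017 m and y of filler_0 in the frame of caster between -0.008 and 0.008 m and x of filler_0 in the frame of caster between -0.044 and 0.006 m and angle between filler_0's own z axis and vertical below 0.08 rad and angle between the x axis of filler_0 and the x axis of caster, either way round below 0.1 rad) or (z of filler_1 in the frame of caster between 0.008 and 0.017 m and y of filler_1 in the frame of caster between -0.008 and 0.008 m and x of filler_1 in the frame of caster between -0.044 and 0.006 m and angle between filler_1's own z axis and vertical below 0.08 rad and angle between the x axis of filler_1 and the x axis of caster, either way round below 0.1 rad) or (z of filler_2 in the frame of caster between 0.008 and 0.017 m and y of filler_2 in the frame of caster between -0.008 and 0.008 m and x of filler_2 in the frame of caster between -0.044 and 0.006 m and angle between filler_2's own z axis and vertical below 0.08 rad and angle between the x axis of filler_2 and the x axis of caster, either way round below 0.1 rad)) and ((z of filler_0 in the frame of caster between 0.008 and 0.017 m and y of filler_0 in the frame of caster between -0.008 and 0.008 m and x of filler_0 in the frame of caster between -0.044 and 0.006 m and angle between filler_0's own z axis and vertical below 0.08 rad and angle between the x axis of filler_0 and the x axis of caster, either way round below 0.1 rad) or (z of filler_0 in the frame of stand between 0 and 0.012 m and y of filler_0 in the frame of stand between -0.012 and 0.012 m and x of filler_0 in the frame of stand between -0.06 and 0.06 m and angle between filler_0's own z axis and vertical below 0.2 rad)) and ((z of filler_1 in the frame of caster between 0.008 and 0.017 m and y of filler_1 in the frame of caster between -0.008 and 0.008 m and x of filler_1 in the frame of caster between -0.044 and 0.006 m and angle between filler_1's own z axis and vertical below 0.08 rad and angle between the x axis of filler_1 and the x axis of caster, either way round below 0.1 rad) or (z of filler_1 in the frame of stand between 0 and 0.012 m and y of filler_1 in the frame of stand between -0.012 and 0.012 m and x of filler_1 in the frame of stand between -0.06 and 0.06 m and angle between filler_1's own z axis and vertical below 0.2 rad)) and ((z of filler_2 in the frame of caster between 0.008 and 0.017 m and y of filler_2 in the frame of caster between -0.008 and 0.008 m and x of filler_2 in the frame of caster between -0.044 and 0.006 m and angle between filler_2's own z axis and vertical below 0.08 rad and angle between the x axis of filler_2 and the x axis of caster, either way round below 0.1 rad) or (z of filler_2 in the frame of stand between 0 and 0.012 m and y of filler_2 in the frame of stand between -0.012 and 0.012 m and x of filler_2 in the frame of stand between -0.06 and 0.06 m and angle between filler_2's own z axis and vertical below 0.2 rad))); the arm keeps its last pose, push and grip.
It fails at once if the glass cassette is pressed against the back stop with more than 40 N (contact force between cassette and backstop above 40 N).
It fails at once if the cassette is tipped or lifted (angle between cassette's own z axis and vertical above 0.4 rad or z of cassette in the frame of caster above 0.03 m).
It fails at once if the beaker is moved or tipped (distance of beaker from where it was at the start of the episode above 0.025 m or angle between beaker's own z axis and vertical above 0.3 rad).
It fails at once if the timer is moved or tipped (distance of timer from where it was at the start of the episode above 0.025 m or angle between timer's own z axis and vertical above 0.3 rad).
It fails at once if the brown bottle is moved or tipped (distance of bottle_violet from where it was at the start of the episode above 0.025 m or angle between bottle_violet's own z axis and vertical above 0.3 rad).
It also fails if it takes over 67 s, if anything falls off the work surface, if the arm or the gripper's body presses on something with over 40 N, if the wrist force passes 120 N, or if a joint passes its speed limit or range.

## Working session

There is one attempt and no reset: what is moved stays moved. The work goes in short steps, Python scripts to look and compute and a tool call to move; the robot and the scene stay as the last step left them, time stands still between calls to the robot, and variables do not carry over. Pictures are saved under pics/ and viewed, at most 12 in all, crops included, and the job is handed in when it is done.

Besides the shell and the picture viewer there is one more tool, called after "Call:" as a command line: name --argument value ..., lists and objects as JSON in quotes. drive_tool: Moves the arm, as the interface text tells. Its arguments: {"type":"object","properties":{"moves":{"type":"array"},"force":{"type":"number"}},"required":["moves"]}

```bash
mkdir -p pics; cat > h.py <<'E'
import numpy as np, cv2
from cell import sensors, vision, workorder, env
def snap(name,f):
    c=vision.read_camera(name); cv2.imwrite('pics/'+f,c['image'][:,:,::-1]); np.save('pics/'+f+'.npy',c,allow_pickle=True); return c
def load(f): return np.load('pics/'+f+'.npy',allow_pickle=True).item()
def ray(c,u,v,z):
    R=np.array(c['R']);t=np.array(c['t']); o=-R.T@t
    d=R.T@np.array([(u-c['cx'])/c['fx'],(v-c['cy'])/c['fy'],1]); return o+d*(z-o[2])/d[2]
def proj(c,X):
    p=np.array(c['R'])@np.array(X)+np.array(c['t']); return np.array([c['fx']*p[0]/p[2]+c['cx'],c['fy']*p[1]/p[2]+c['cy']])
E
python3 - <<'E'
from h import *
for n in ('scene','top'):
    c=snap(n,n+'0.png'); print(n,c['fx'],-np.array(c['R']).T@c['t'],c['R'])
print(sensors.get_obs())
E
```

```text
scene 416.2142718388376 [ 0.09444301 -0.4674445   0.64598272] [[ 0.76170924 -0.64779648  0.01260008]
 [-0.39376215 -0.47827241 -0.78498845]
 [ 0.51453902  0.59297152 -0.61938225]]
top 519.7273623207813 [0.34970835 0.03611143 1.30974928] [[ 0.01866036 -0.99982518 -0.00118406]
 [-0.98812139 -0.01826122 -0.15258654]
 [ 0.15253824  0.00401731 -0.9882894 ]]
{'time_s': 0.1, 'qpos': array([76.6089074 , 18.43450242, -4.015151  , 83.16765599,  1.29587408,
       78.53955517, -3.26083544]), 'joint_velocities': array([-0.02709857, -0.17776143,  0.05900699, -0.16782233,  0.11561428,
       -0.10981698, -0.04583149]), 'effort': array([ 1.59784081e-04, -4.92570806e+01, -4.05548969e-01, -3.13398993e+01,
       -6.41482067e-02,  3.95585387e-02,  6.24092308e-05]), 'tool_pos': array([ 0.15926685, -0.62969995,  0.22957657]), 'tool_rot': array([-1.79903563e+02,  6.35513861e-03,  1.41996647e+01]), 'force': array([-0.0245336 , -0.64605037, -1.11519411]), 'wrist_torque': array([-0.03688401, -0.01490166, -0.02967327]), 'grasp_force': 0.0, 'grip_width': 0.08665345137535416}
```

View pics/top0.png

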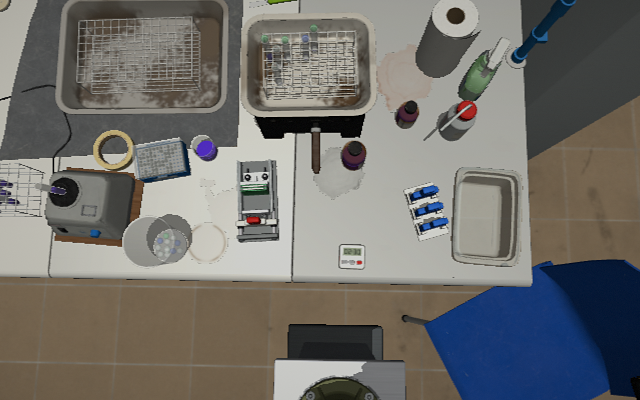

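View pics/scene0.png

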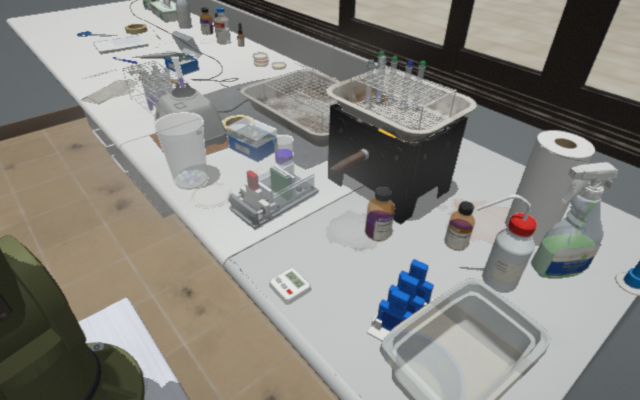

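The top view shows the chamber at about (257,200), with the red grip at (253,221) and the back stop up the image, along world +x. The stand with three blue plates is near (428,212) and the timer at (352,256). The scene view shows the chamber at (272,190) and the stand at (405,300). Zooming in next.

```bash
python3 - <<'E'
from h import *
def crop(f,x0,x1,y0,y1,s): return cv2.resize(cv2.imread('pics/'+f)[y0:y1,x0:x1],None,fx=s,fy=s,interpolation=cv2.INTER_CUBIC)
def panel(a,b,o):
    out=np.zeros((600,800,3),np.uint8)
    out[:a.shape[0],:a.shape[1]]=a; out[:b.shape[0],400:400+b.shape[1]]=b; cv2.imwrite('pics/'+o,out)
panel(crop('top0.png',225,289,154,249,6),crop('scene0.png',225,325,160,228,4),'c1.png')
for f in('top0.png','scene0.png'):
    c=load(f); hsv=cv2.cvtColor(c['image'],cv2.COLOR_RGB2HSV)
    roi=(400,455,175,245) if f[0]=='t' else (360,450,250,350)
    x0,x1,y0,y1=roi
    for nm,m in(('blue',cv2.inRange(hsv,(100,150,40),(125,255,255))),('red',cv2.inRange(hsv,(0,150,80),(8,255,255))|cv2.inRange(hsv,(172,150,80),(180,255,255)))):
        n,l,s,ct=cv2.connectedComponentsWithStats(m)
        print(f,nm,[(list(s[i]),ct[i].round(1)) for i in range(1,n) if s[i][4]>15])
E
```

```text
top0.png blue [([np.int32(512), np.int32(0), np.int32(64), np.int32(63), np.int32(970)], array([542.2,  28.8])), ([np.int32(168), np.int32(142), np.int32(22), np.int32(34), np.int32(148)], array([183.6, 163.8])), ([np.int32(142), np.int32(176), np.int32(16), np.int32(6), np.int32(47)], array([149. , 179.2])), ([np.int32(410), np.int32(186), np.int32(28), np.int32(15), np.int32(198)], array([424.1, 192.3])), ([np.int32(416), np.int32(202), np.int32(27), np.int32(15), np.int32(182)], array([429.3, 208.3])), ([np.int32(419), np.int32(218), np.int32(29), np.int32(14), np.int32(172)], array([434.1, 223.7])), ([np.int32(91), np.int32(230), np.int32(10), np.int32(8), np.int32(63)], array([ 94.9, 233.2])), ([np.int32(424), np.int32(260), np.int32(216), np.int32(140), np.int32(23795)], array([546.5, 335.3]))]
top0.png red [([np.int32(457), np.int32(101), np.int32(20), np.int32(18), np.int32(215)], array([467.1, 109.5])), ([np.int32(247), np.int32(217), np.int32(12), np.int32(6), np.int32(64)], array([252.4, 219.3]))]
scene0.png blue [([np.int32(217), np.int32(7), np.int32(7), np.int32(5), np.int32(26)], array([219.4,   9.3])), ([np.int32(78), np.int32(32), np.int32(12), np.int32(3), np.int32(21)], array([84.7, 33.3])), ([np.int32(165), np.int32(58), np.int32(7), np.int32(10), np.int32(23)], array([167.6,  61.8])), ([np.int32(182), np.int32(60), np.int32(15), np.int32(11), np.int32(89)], array([189.3,  65.3])), ([np.int32(407), np.int32(61), np.int32(6), np.int32(4), np.int32(18)], array([409.8,  62.6])), ([np.int32(546), np.int32(259), np.int32(46), np.int32(15), np.int32(276)], array([564.1, 268. ])), ([np.int32(378), np.int32(260), np.int32(55), np.int32(70), np.int32(1973)], array([405.6, 295.8])), ([np.int32(625), np.int32(262), np.int32(15), np.int32(26), np.int32(248)], array([633.6, 276.9]))]
scene0.png red [([np.int32(509), np.int32(213), np.int32(27), np.int32(23), np.int32(447)], array([521.7, 224.8]))]
```

View pics/c1.png

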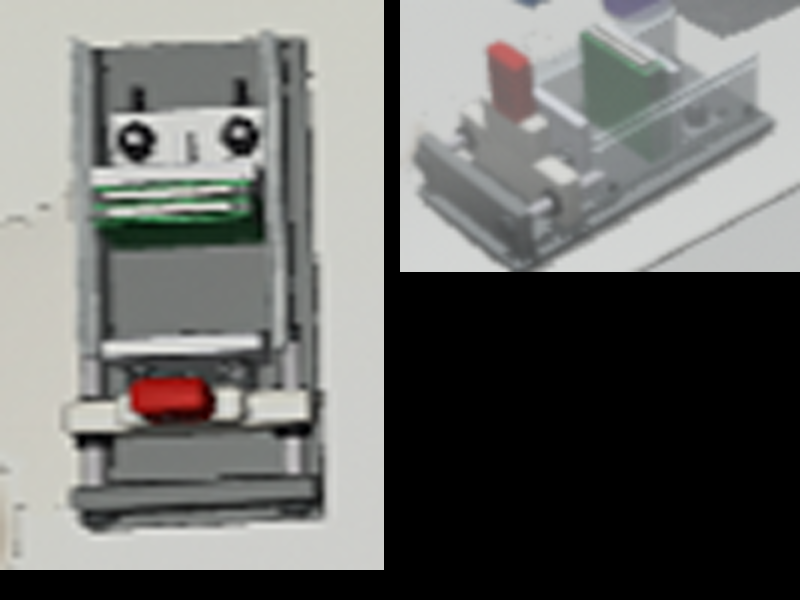

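```bash
python3 - <<'E'
from h import *
a=cv2.resize(cv2.imread('pics/top0.png')[175:245,398:458],None,fx=6,fy=6,interpolation=cv2.INTER_CUBIC)
b=cv2.resize(cv2.imread('pics/scene0.png')[250:350,360:450],None,fx=4.4,fy=4.4,interpolation=cv2.INTER_CUBIC)
out=np.zeros((450,800,3),np.uint8);out[:420,:360]=a;out[:440,400:796]=b;cv2.imwrite('pics/c2.png',out)
E
```

```text
(no output)
```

View pics/c2.png

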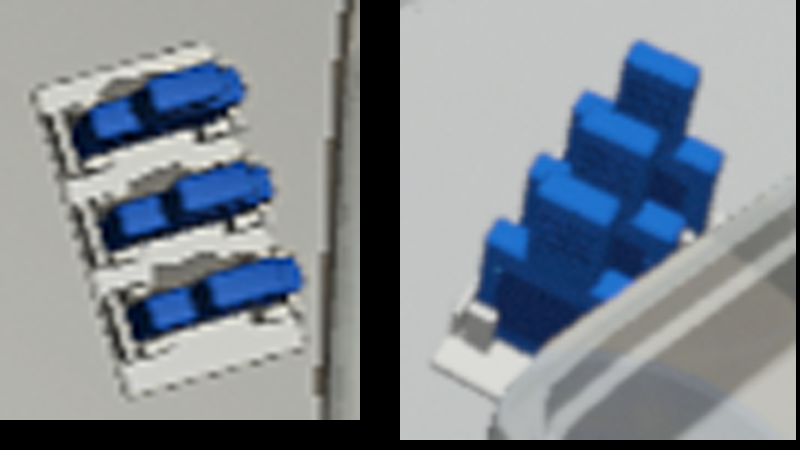

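The crops show the chamber running up the image: pad top edge at crop y≈345, cassette front at about 240, back stop face at about 178. The tab tops are the bright blue faces, roughly (195,87), (228,183) and (256,282) in the crop.

```bash
python3 - <<'E'
from h import *
T=load('top0.png');S=load('scene0.png')
t=lambda U,V,z:ray(T,225+(U+.5)/6-.5,154+(V+.5)/6-.5,z)*1000
s=lambda U,V,z:ray(S,225+(U-400+.5)/4-.5,160+(V+.5)/4-.5,z)*1000
t2=lambda U,V,z:ray(T,398+(U+.5)/6-.5,175+(V+.5)/6-.5,z)*1000
s2=lambda U,V,z:ray(S,360+(U-400+.5)/4.4-.5,250+(V+.5)/4.4-.5,z)*1000
np.set_printoptions(precision=1,suppress=True)
def yaw(a,b): return np.degrees(np.arctan2(b[1]-a[1],b[0]-a[0]))
print('grip top',t(171,393,.115),s(510,52,.115))
print('pad top front edge',t(104,336,.07),t(262,333,.07)); print('pad rear edge',t(104,354,.07),t(262,350,.07))
print('pad scene front edge ends',s(541,90,.07),s(591,130,.07))
print('backstop front edge',t(92,180,.074),t(254,177,.074))
print('base edge R z0',t(305,38,.0),t(322,515,.0),'yaw',yaw(t(322,515,0),t(305,38,0)))
print('wall L',t(75,40,.076),t(82,350,.076),yaw(t(82,350,.076),t(75,40,.076)),' wall R',t(266,35,.076),t(284,345,.076),yaw(t(284,345,.076),t(266,35,.076)))
print('cassette front top',t(100,220,.078),t(262,215,.078))
for p in((195,87),(228,183),(256,282)): print('tab t',t2(*p,.106))
for p in((663,65),(620,133),(578,197)): print('tab s',s2(*p,.106))
q=[t2(*p,.006) for p in((32,93),(205,42),(308,345),(130,398))]; print('stand',q)
q2=s2(430,360,.003);print(q2)
# brightness segmented tab tops
h=cv2.cvtColor(T['image'],cv2.COLOR_RGB2HSV); sub=h[175:245,398:458]; 
m=cv2.inRange(sub,(100,120,180),(125,255,255)); n,l,st,ct=cv2.connectedComponentsWithStats(m)
for i in range(1,n):
    if st[i][4]>8:
        pts=np.argwhere(l==i)[:,::-1].astype(np.float32); r=cv2.minAreaRect(pts)
        c=ct[i]+[398,175]; print(st[i],c,r[1:],ray(T,*c,.106)*1000,ray(T,*c,.066)*1000)
E
```

```text
grip top [478.1 208.2 115. ] [480.6 210.9 115. ]
pad top front edge [505.4 242.4  70. ] [507.7 179.1  70. ]
pad rear edge [498.1 242.1  70. ] [500.9 178.9  70. ]
pad scene front edge ends [505.8 223.8  70. ] [506.  173.4  70. ]
backstop front edge [568.  249.3  74. ] [570.5 184.2  74. ]
base edge R z0 [644.7 173.3   0. ] [440.2 159.3   0. ] yaw 3.912213050993057
wall L [625.1 258.4  76. ] [498.8 250.   76. ] 3.8261797371895354  wall R [628.6 181.2  76. ] [502.3 169.5  76. ] 5.272064064622164
cassette front top [551.1 244.7  78. ] [554.4 179.9  78. ]
tab t [ 557.5 -203.3  106. ]
tab t [ 519.8 -215.7  106. ]
tab t [ 481.3 -226.   106. ]
tab s [ 558.1 -201.7  106. ]
tab s [ 517.5 -213.6  106. ]
tab s [ 481.6 -223.7  106. ]
stand [array([ 570.9, -154.1,    6. ]), array([ 594.2, -227.7,    6. ]), array([ 466.1, -269.2,    6. ]), array([ 442.6, -194.5,    6. ])]
[ 446.1 -193.7    3. ]
[26 13 11  5 23] [428.  189.8] ((3.846095323562622, 10.164681434631348), 74.05460357666016) [ 555.7 -198.5  106. ] [ 562.5 -206.3   66. ]
[17 17  5  5 12] [417.2 194.7] ((2.8284268379211426, 4.949747085571289), 45.0) [ 543.7 -172.9  106. ] [ 550.1 -179.8   66. ]
[31 30 11  4 25] [432.8 206.6] ((10.0, 3.0), 0.0) [ 516.1 -209.1  106. ] [ 521.6 -217.2   66. ]
[21 33  6  6 17] [421.4 210.8] ((3.7947328090667725, 5.0596442222595215), 71.56504821777344) [ 505.8 -182.5  106. ] [ 511.  -189.7   66. ]
[36 45 11  5 29] [437.7 222.3] ((3.8805696964263916, 10.186494827270508), 75.96376037597656) [ 479.5 -220.1  106. ] [ 483.8 -228.7   66. ]
[26 49  6  5 19] [426.2 226.1] ((3.7947328090667725, 5.0596442222595215), 71.56504821777344) [ 470.1 -193.3  106. ] [ 474.1 -200.9   66. ]
```

```bash
cat >> h.py <<'E'
from scipy.spatial.transform import Rotation as Ro
def delta(*targets):
    "targets (x,y,z mm,yaw deg) -> shift/turn in tool axes from measured pose"
    o=sensors.get_obs(); R=Ro.from_euler('xyz',o['tool_rot'],degrees=True); p=np.array(o['tool_pos'])*1000
    print('t',o['time_s'],'tcp',p.round(1),np.round(o['tool_rot'],2),'F',np.round(o['force'],2),'w',round(o['grip_width']*1e3,1),'gf',round(o['grasp_force'],1))
    for x,y,z,w in targets:
        d=R.inv().apply(np.array([x,y,z])-p); r=(R.inv()*Ro.from_euler('xyz',[180,0,w],degrees=True)).as_rotvec()
        print('->',(x,y,z,w),d.round(1),r.round(4))
E
python3 -c "
from h import *
delta((557,-200.5,180,17.7),(557,-200.5,90,17.7))"
```

```text
t 0.1 tcp [ 159.3 -629.7  229.6] [-1.799e+02  1.000e-02  1.420e+01] F [-0.02 -0.65 -1.12] w 86.7 gf 0.0
-> (557, -200.5, 180, 17.7) [ 490.9 -318.4   50.1] [-0.0017  0.0001 -0.0611]
-> (557, -200.5, 90, 17.7) [ 490.9 -318.3  140.1] [-0.0017  0.0001 -0.0611]
```

Call:
drive_tool --moves '[{"x":491,"y":-318,"z":0,"rz":-0.061,"fingers":-1},{"x":491,"y":-318,"z":0,"rz":-0.061,"fingers":-1},{"x":491,"y":-318,"z":0,"rz":-0.061,"fingers":-1},{"x":491,"y":-318,"z":0,"rz":-0.061,"fingers":-1},{"x":491,"y":-318,"z":0,"rz":-0.061,"fingers":-1},{"x":491,"y":-318,"z":0,"rz":-0.061,"fingers":-1},{"x":491,"y":-318,"z":0,"rz":-0.061,"fingers":-1},{"x":491,"y":-318,"z":0,"rz":-0.061,"fingers":-1},{"x":491,"y":-318,"z":0,"rz":-0.061,"fingers":-1},{"x":491,"y":-318,"z":0,"rz":-0.061,"fingers":-1},{"x":491,"y":-318,"z":50,"rz":-0.061,"fingers":-1},{"x":491,"y":-318,"z":50,"rz":-0.061,"fingers":-1},{"x":491,"y":-318,"z":50,"rz":-0.061,"fingers":-1},{"x":491,"y":-318,"z":50,"rz":-0.061,"fingers":-1}]'

```text
invalid input at $.moves[0]: expected keys x, y, z, rx, ry, rz, fingers
```

Call:
drive_tool --moves '[{"x":491,"y":-318,"z":0,"rx":0,"ry":0,"rz":-0.061,"fingers":-1},{"x":491,"y":-318,"z":0,"rx":0,"ry":0,"rz":-0.061,"fingers":-1},{"x":491,"y":-318,"z":0,"rx":0,"ry":0,"rz":-0.061,"fingers":-1},{"x":491,"y":-318,"z":0,"rx":0,"ry":0,"rz":-0.061,"fingers":-1},{"x":491,"y":-318,"z":0,"rx":0,"ry":0,"rz":-0.061,"fingers":-1},{"x":491,"y":-318,"z":0,"rx":0,"ry":0,"rz":-0.061,"fingers":-1},{"x":491,"y":-318,"z":0,"rx":0,"ry":0,"rz":-0.061,"fingers":-1},{"x":491,"y":-318,"z":0,"rx":0,"ry":0,"rz":-0.061,"fingers":-1},{"x":491,"y":-318,"z":0,"rx":0,"ry":0,"rz":-0.061,"fingers":-1},{"x":491,"y":-318,"z":0,"rx":0,"ry":0,"rz":-0.061,"fingers":-1},{"x":491,"y":-318,"z":50,"rx":0,"ry":0,"rz":-0.061,"fingers":-1},{"x":491,"y":-318,"z":50,"rx":0,"ry":0,"rz":-0.061,"fingers":-1},{"x":491,"y":-318,"z":50,"rx":0,"ry":0,"rz":-0.061,"fingers":-1},{"x":491,"y":-318,"z":50,"rx":0,"ry":0,"rz":-0.061,"fingers":-1}]'

```text
time_s: 1.85
tool_pos: [0.5582, -0.2023, 0.1826]
tool_rot: [179.9, -0.1, 17.6]
force: [-0.9, 0.0, 0.1]
grip_width: 0.087
grasp_force: 0.0
```

```bash
python3 - <<'E'
from h import *
delta((557,-200.5,90,17.7))
c=snap('scene','s1.png'); print(proj(c,[.557,-.2005,.106]))
b=cv2.resize(cv2.imread('pics/s1.png')[170:350,320:520],None,fx=3,fy=3,interpolation=cv2.INTER_CUBIC); cv2.imwrite('pics/s1c.png',b)
E
```

```text
t 1.85 tcp [ 558.2 -202.3  182.6] [ 1.7988e+02 -1.3000e-01  1.7630e+01] F [-0.88  0.01  0.12] w 87.0 gf 0.0
-> (557, -200.5, 90, 17.7) [-0.9 -2.3 92.6] [ 0.0022 -0.0022 -0.0011]
[418.45541298 264.30213593]
```

View pics/s1c.png

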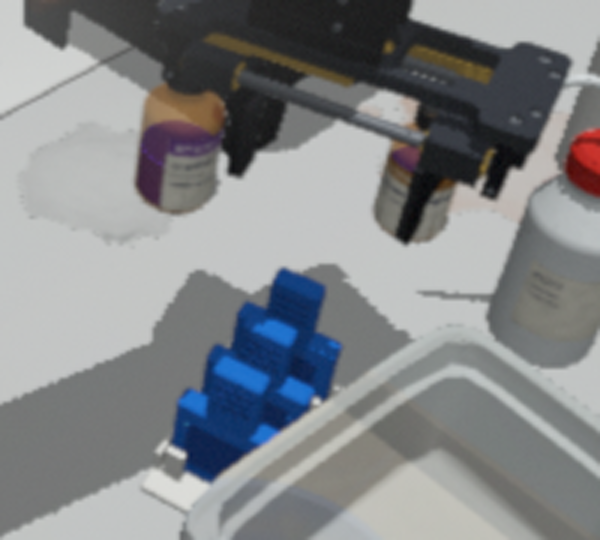

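The gripper straddles plate 1: the fingertips are at crop (240,170) and (408,235), with the tab top at (298,285). Descending and closing now.

Call:
drive_tool --moves '[{"x":-1,"y":-2,"z":45,"rx":0,"ry":0,"rz":0,"fingers":-1},{"x":-1,"y":-2,"z":92,"rx":0,"ry":0,"rz":0,"fingers":-1},{"x":-1,"y":-2,"z":92,"rx":0,"ry":0,"rz":0,"fingers":-1},{"x":-1,"y":-2,"z":92,"rx":0,"ry":0,"rz":0,"fingers":1},{"x":-1,"y":-2,"z":92,"rx":0,"ry":0,"rz":0,"fingers":1},{"x":-1,"y":-2,"z":92,"rx":0,"ry":0,"rz":0,"fingers":1},{"x":-1,"y":-2,"z":92,"rx":0,"ry":0,"rz":0,"fingers":1},{"x":-1,"y":-2,"z":92,"rx":0,"ry":0,"rz":0,"fingers":1},{"x":-1,"y":-2,"z":92,"rx":0,"ry":0,"rz":0,"fingers":1}]' --force 20

```text
time_s: 3.02
tool_pos: [0.5558, -0.1999, 0.0885]
tool_rot: [180.0, 0.0, 17.7]
force: [0.2, 0.2, -0.2]
grip_width: 0.0351
grasp_force: 0.0
```

Call:
drive_tool --moves '[{"x":0,"y":0,"z":0,"rx":0,"ry":0,"rz":0,"fingers":1},{"x":0,"y":0,"z":0,"rx":0,"ry":0,"rz":0,"fingers":1},{"x":0,"y":0,"z":0,"rx":0,"ry":0,"rz":0,"fingers":1},{"x":0,"y":0,"z":-20,"rx":0,"ry":0,"rz":0,"fingers":1},{"x":0,"y":0,"z":-60,"rx":0,"ry":0,"rz":0,"fingers":1},{"x":0,"y":0,"z":-110,"rx":0,"ry":0,"rz":0,"fingers":1},{"x":0,"y":0,"z":-132,"rx":0,"ry":0,"rz":0,"fingers":1},{"x":0,"y":0,"z":-132,"rx":0,"ry":0,"rz":0,"fingers":1}]'

```text
time_s: 4.03
tool_pos: [0.5574, -0.2001, 0.224]
tool_rot: [179.8, -0.2, 17.7]
force: [0.0, 0.5, -0.9]
grip_width: 0.0297
grasp_force: 20.0
```

```bash
python3 - <<'E'
from h import *
T=load('top0.png')
print(ray(T,354,150,.12)*1000)
# refine caster: red blob & white pad row profile
im=T['image'].astype(int)
for name,x0,x1,y0,y1 in(('caster',232,282,155,245),):
    g=im[y0:y1,x0:x1].sum(2)//3
# base right dark edge: per row find strongest negative->positive step near u 272..282
    e=[]
    for v in range(165,235):
        row=im[v].sum(1)/3; d=np.diff(row[270:288]); k=d.argmax(); 
        w=np.clip(d[max(0,k-1):k+2],0,None); e.append((270+max(0,k-1)+(w*np.arange(len(w))).sum()/w.sum()+.5,v))
    e=np.array(e); A=np.polyfit(e[:,1],e[:,0],1); r=e[:,0]-np.polyval(A,e[:,1]); ok=abs(r)<1; A=np.polyfit(e[ok,1],e[ok,0],1); print(ok.sum())
    p=ray(T,np.polyval(A,165),165,0)*1000;q=ray(T,np.polyval(A,235),235,0)*1000
    print('right edge z0',p,q,np.degrees(np.arctan2(p[1]-q[1],p[0]-q[0])))
delta((530,212,212,4.3))
E
```

```text
[644.91234136 -23.02536518 120.        ]
58
right edge z0 [631.38266069 171.29930184   0.        ] [451.32363255 158.28892411   0.        ] 4.132791827577157
t 4.025 tcp [ 557.4 -200.1  224. ] [179.77  -0.25  17.7 ] F [ 0.03  0.47 -0.9 ] w 29.7 gf 20.0
-> (530, 212, 212, 4.3) [  99.2 -400.9   10.9] [ 0.0034 -0.0048  0.2339]
```

Call:
drive_tool --moves '[{"x":110,"y":-400,"z":0,"rx":0.003,"ry":-0.005,"rz":0.237,"fingers":1},{"x":110,"y":-400,"z":0,"rx":0.003,"ry":-0.005,"rz":0.237,"fingers":1},{"x":110,"y":-400,"z":0,"rx":0.003,"ry":-0.005,"rz":0.237,"fingers":1},{"x":110,"y":-400,"z":0,"rx":0.003,"ry":-0.005,"rz":0.237,"fingers":1},{"x":110,"y":-400,"z":0,"rx":0.003,"ry":-0.005,"rz":0.237,"fingers":1},{"x":110,"y":-400,"z":0,"rx":0.003,"ry":-0.005,"rz":0.237,"fingers":1},{"x":110,"y":-400,"z":0,"rx":0.003,"ry":-0.005,"rz":0.237,"fingers":1},{"x":110,"y":-400,"z":0,"rx":0.003,"ry":-0.005,"rz":0.237,"fingers":1},{"x":110,"y":-400,"z":40,"rx":0.003,"ry":-0.005,"rz":0.237,"fingers":1},{"x":110,"y":-400,"z":40,"rx":0.003,"ry":-0.005,"rz":0.237,"fingers":1},{"x":110,"y":-400,"z":40,"rx":0.003,"ry":-0.005,"rz":0.237,"fingers":1},{"x":110,"y":-400,"z":40,"rx":0.003,"ry":-0.005,"rz":0.237,"fingers":1}]'

```text
time_s: 5.52
tool_pos: [0.54, 0.2145, 0.1819]
tool_rot: [-179.8, 0.2, 4.1]
force: [0.4, -0.5, 0.3]
grip_width: 0.0301
grasp_force: 20.0
```

```bash
cat >> h.py <<'E'
def caster(x,y): 
    a=np.radians(4.13); return np.array([556.9+x*np.cos(a)-y*np.sin(a),215.4+x*np.sin(a)+y*np.cos(a)])
def look(f,zoom=5):
    S=snap('scene',f); im=S['image'][:,:,::-1].copy(); x0,y0=215,120
    b=cv2.resize(im[y0:y0+115,x0:x0+150],None,fx=zoom,fy=zoom,interpolation=cv2.INTER_CUBIC)
    o=sensors.get_obs(); p=np.array(o['tool_pos']); a=np.radians(o['tool_rot'][2])
    zb=p[2]-.0825
    for z,w in((0,.032),(.06,.032),(.06,.015),(.1,.015)):
        for sx in(-.0075,.0075):
            for sy in(-w,w):
                q=[p[0]+sx*np.cos(a)-sy*np.sin(a),p[1]+sx*np.sin(a)+sy*np.cos(a),zb+z]
                u=(proj(S,q)-[x0,y0]+.5)*zoom; cv2.circle(b,tuple(int(k) for k in u),3,(0,255,255),1)
    cv2.imwrite('pics/'+f,b)
E
python3 - <<'E'
from h import *
x,y=caster(-16,0); delta((x,y,170,4.13),(x,y,94.5,4.13)); look('s2.png')
E
```

```text
t 5.525 tcp [540.  214.5 181.9] [-179.85    0.18    4.07] F [ 0.41 -0.46  0.26] w 30.1 gf 20.0
-> (np.float64(540.9415486362989), np.float64(214.2476849075075), 170, 4.13) [ 1.   0.4 11.9] [-0.0026  0.0032 -0.0011]
-> (np.float64(540.9415486362989), np.float64(214.2476849075075), 94.5, 4.13) [ 1.2  0.6 87.4] [-0.0026  0.0032 -0.0011]
```

View pics/s2.png

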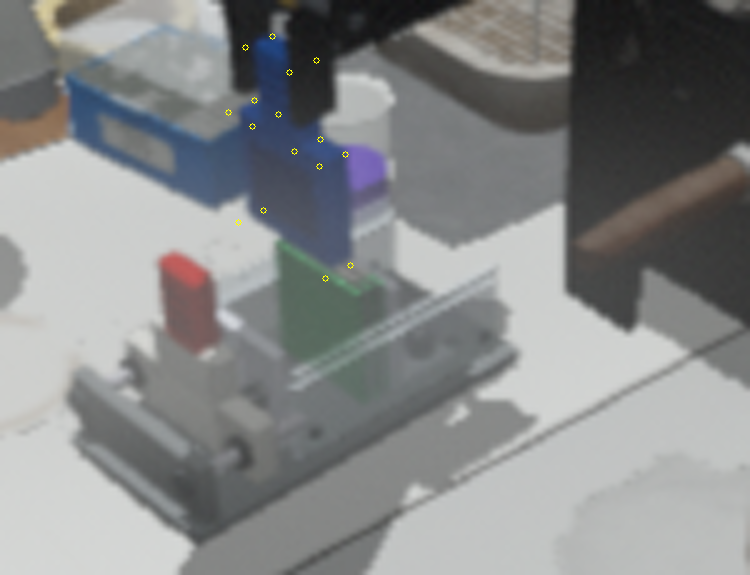

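The plate is gripped upright above the chamber. The blue body spans crop x≈247–352, while the prediction is 228–345, so it seems to sit a few mm further +x than the TCP. Measuring this numerically.

```bash
cat >> h.py <<'E'
def plate_edges(f):
    S=load(f); h=cv2.cvtColor(S['image'],cv2.COLOR_RGB2HSV); m=cv2.inRange(h,(108,140,30),(125,255,255))
    m[:, :255]=0; m[:,295:]=0; m[:125]=0; m[215:]=0
    n,l,st,ct=cv2.connectedComponentsWithStats(m); i=1+st[1:,4].argmax(); l=(l==i)
    for v in range(st[i][1],st[i][1]+st[i][3],2):
        u=np.flatnonzero(l[v]); print(v,u.min(),u.max(),S['image'][v,u.min():u.max()+1].max(1)) if len(u) else 0
E
python3 - <<'E'
from h import *
plate_edges('s2.png')
S=load('s2.png');o=sensors.get_obs();p=np.array(o['tool_pos']);a=np.radians(o['tool_rot'][2])
for z,w in((0,.032),(.06,.032),(.06,.015),(.1,.015)):
    print(z,w,[proj(S,[p[0]+sx*np.cos(a)-sy*np.sin(a),p[1]+sx*np.sin(a)+sy*np.cos(a),p[2]-.0825+z]).round(1).tolist() for sx in(-.0075,.0075) for sy in(w,-w)])
E
```

```text
127 268 269 [ 86 110]
129 266 271 [ 97 118 123 125 124 109]
131 266 271 [ 81  92  96 104 113 108]
133 267 271 [86 87 91 93 88]
135 268 270 [90 89 85]
137 269 269 [84]
0 0.032 [[262.2, 164.0], [279.7, 175.3], [267.2, 161.6], [284.7, 172.7]]
0.06 0.032 [[260.3, 141.9], [278.4, 152.8], [265.4, 139.7], [283.6, 150.3]]
0.06 0.015 [[264.9, 144.7], [273.4, 149.8], [270.1, 142.4], [278.6, 147.4]]
0.1 0.015 [[263.7, 129.0], [272.4, 133.9], [269.0, 126.7], [277.7, 131.6]]
```

```bash
python3 - <<'E'
from h import *
S=load('s2.png'); im=S['image']
for v in (129,132,135,142,146,150,155,158,160,162,164,168,171,173,175): print(v,' '.join('%d:%d,%d,%d'%(u,*im[v,u]) for u in (range(259,276) if v<140 else list(range(260,268))+list(range(278,290)))))
E
```

```text
129 259:154,164,170 260:137,143,147 261:61,64,66 262:31,32,32 263:35,36,37 264:34,36,39 265:35,42,63 266:32,54,97 267:32,64,118 268:33,65,123 269:34,68,125 270:31,65,124 271:33,60,109 272:31,42,62 273:30,32,35 274:30,31,31 275:28,29,31
132 259:154,159,157 260:132,135,135 261:69,71,72 262:38,39,41 263:37,37,38 264:39,39,41 265:35,40,51 266:36,47,76 267:36,52,91 268:33,52,92 269:34,54,95 270:35,57,97 271:32,54,95 272:36,48,78 273:33,36,40 274:35,35,37 275:33,33,35
135 259:154,159,158 260:138,142,141 261:89,92,92 262:46,46,47 263:40,40,42 264:42,42,45 265:39,43,49 266:38,46,67 267:40,54,88 268:37,54,90 269:37,53,89 270:37,50,85 271:37,49,78 272:37,45,64 273:37,39,42 274:36,37,37 275:37,37,38
142 260:127,129,127 261:117,120,121 262:97,104,118 263:60,78,118 264:53,75,125 265:50,74,125 266:51,72,120 267:49,67,104 278:48,50,52 279:63,64,65 280:92,93,93 281:123,125,124 282:155,158,157 283:179,181,180 284:180,183,182 285:182,185,183 286:181,183,182 287:181,184,183 288:180,183,182 289:180,182,181
146 260:75,93,114 261:63,81,108 262:58,77,105 263:56,71,101 264:55,68,98 265:57,68,99 266:56,68,98
[... 2548 characters left out ...]
140,143,146 287:144,147,150 288:145,149,150 289:143,146,147
173 260:201,203,201 261:201,202,201 262:198,200,199 263:192,195,195 264:193,196,196 265:181,184,185 266:177,182,183 267:177,182,183 278:98,129,109 279:101,125,112 280:99,114,114 281:100,109,117 282:115,120,125 283:125,127,128 284:122,122,122 285:129,131,130 286:138,139,139 287:139,141,142 288:135,138,140 289:124,129,131
175 260:182,186,187 261:180,184,185 262:177,181,182 263:169,174,176 264:172,177,179 265:179,184,186 266:180,185,187 267:182,187,190 278:88,106,94 279:89,107,96 280:91,118,100 281:100,135,111 282:106,138,117 283:117,134,122 284:125,130,126 285:132,134,132 286:125,128,125 287:117,124,119 288:116,134,122 289:113,143,125
```

Call:
drive_tool --moves '[{"x":-2,"y":0.5,"z":0,"rx":0,"ry":0,"rz":0,"fingers":1},{"x":-2,"y":0.5,"z":15,"rx":0,"ry":0,"rz":0,"fingers":1},{"x":-2,"y":0.5,"z":30,"rx":0,"ry":0,"rz":0,"fingers":1},{"x":-2,"y":0.5,"z":40,"rx":0,"ry":0,"rz":0,"fingers":1},{"x":-2,"y":0.5,"z":40,"rx":0,"ry":0,"rz":0,"fingers":1},{"x":-2,"y":0.5,"z":40,"rx":0,"ry":0,"rz":0,"fingers":1}]'

```text
time_s: 6.32
tool_pos: [0.5371, 0.2143, 0.1407]
tool_rot: [-179.9, 0.3, 4.1]
force: [-0.2, -0.8, -0.4]
grip_width: 0.0299
grasp_force: 20.0
```

```bash
python3 - <<'E'
from h import *
x,y=caster(-19,0); delta((x,y,94.5,4.13)); look('s3.png')
E
```

```text
t 6.325 tcp [537.1 214.3 140.7] [-179.85    0.29    4.12] F [-0.16 -0.75 -0.44] w 29.9 gf 20.0
-> (np.float64(537.9493390056049), np.float64(214.03162582766515), 94.5, 4.13) [ 1.1  0.5 46.2] [-0.0026  0.0051 -0.0001]
```

View pics/s3.png

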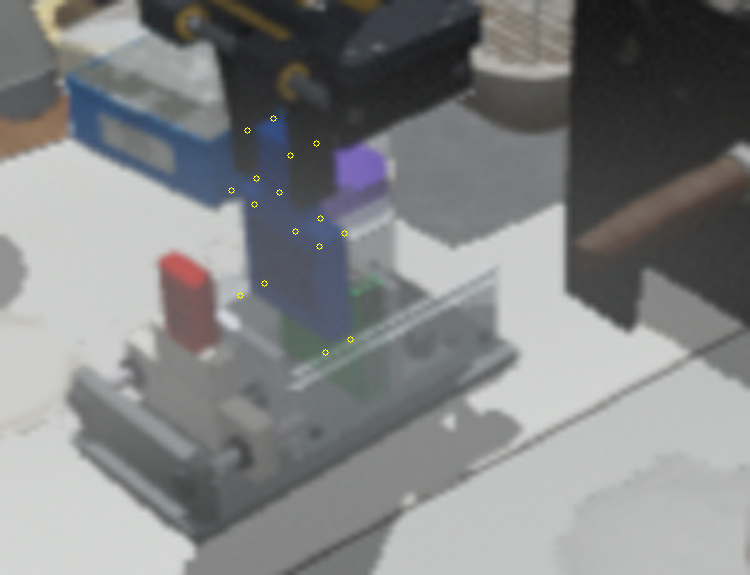

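The plate is just below lip height and square in the channel: bottom corners at crop (252,288), (333,342) and (350,335), clear of the cassette. Lowering to the floor.

Call:
drive_tool --moves '[{"x":2,"y":0.5,"z":12,"rx":0,"ry":0.005,"rz":0,"fingers":1},{"x":2,"y":0.5,"z":24,"rx":0,"ry":0.005,"rz":0,"fingers":1},{"x":2,"y":0.5,"z":34,"rx":0,"ry":0.005,"rz":0,"fingers":1},{"x":2,"y":0.5,"z":41,"rx":0,"ry":0.005,"rz":0,"fingers":1},{"x":2,"y":0.5,"z":44,"rx":0,"ry":0.005,"rz":0,"fingers":1},{"x":2,"y":0.5,"z":44,"rx":0,"ry":0.005,"rz":0,"fingers":1}]'

```text
time_s: 7.12
tool_pos: [0.5387, 0.2139, 0.0964]
tool_rot: [-179.9, 0.0, 4.1]
force: [0.0, -0.2, -0.4]
grip_width: 0.0295
grasp_force: 20.0
```

Call:
drive_tool --moves '[{"x":0,"y":0,"z":1.5,"rx":0,"ry":0,"rz":0,"fingers":1},{"x":0,"y":0,"z":2.5,"rx":0,"ry":0,"rz":0,"fingers":1},{"x":0,"y":0,"z":2.5,"rx":0,"ry":0,"rz":0,"fingers":1}]'

```text
time_s: 7.5
tool_pos: [0.5389, 0.2139, 0.0943]
tool_rot: [-179.9, -0.0, 4.1]
force: [0.3, -0.6, 1.0]
grip_width: 0.03
grasp_force: 20.0
```

Call:
drive_tool --moves '[{"x":0,"y":0,"z":0.7,"rx":0,"ry":0,"rz":0,"fingers":1},{"x":0,"y":0,"z":0.7,"rx":0,"ry":0,"rz":0,"fingers":-1},{"x":0,"y":0,"z":0.7,"rx":0,"ry":0,"rz":0,"fingers":-1},{"x":0,"y":0,"z":0.7,"rx":0,"ry":0,"rz":0,"fingers":-1},{"x":0,"y":0,"z":0.7,"rx":0,"ry":0,"rz":0,"fingers":-1},{"x":0,"y":0,"z":-20,"rx":0,"ry":0,"rz":0,"fingers":-1},{"x":0,"y":0,"z":-70,"rx":0,"ry":0,"rz":0,"fingers":-1},{"x":0,"y":0,"z":-125,"rx":0,"ry":0,"rz":0,"fingers":-1},{"x":0,"y":0,"z":-125,"rx":0,"ry":0,"rz":0,"fingers":-1}]'

```text
time_s: 8.62
tool_pos: [0.5415, 0.2155, 0.2258]
tool_rot: [-179.7, -0.6, 4.1]
force: [-0.4, 0.2, -0.5]
grip_width: 0.0865
grasp_force: 0.0
```

```bash
python3 - <<'E'
from h import *
delta((519,-212.5,215,17.7)); S=snap('scene','s4.png'); b=cv2.resize(S['image'][150:250,215:315,::-1],None,fx=5,fy=5,interpolation=cv2.INTER_CUBIC)
for x in(-26.5,-23.5,-11.5,-8.5):
    for y in(-32,32):
        q=caster(x,y)/1000; u=(proj(S,[q[0],q[1],.072])-[215,150]+.5)*5; cv2.circle(b,tuple(int(k) for k in u),3,(0,255,255),1)
cv2.imwrite('pics/s4.png',b)
E
```

```text
t 8.625 tcp [541.5 215.5 225.8] [-179.73   -0.6     4.13] F [-0.42  0.16 -0.51] w 86.5 gf 0.0
-> (519, -212.5, 215, 17.7) [-53.4 425.3   8.2] [-0.0034 -0.0109 -0.2367]
```

View pics/s4.png

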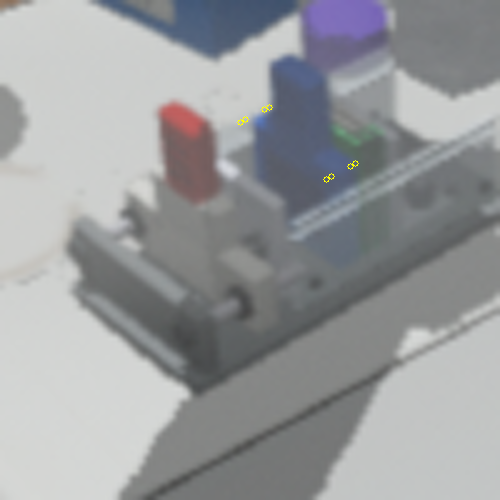

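The first plate stands upright and seated in front of the cassette: tab at crop (298,90), shoulders from (257,120) to (345,165). Next, the middle plate.

Call:
drive_tool --moves '[{"x":-51.5,"y":425.5,"z":0,"rx":-0.003,"ry":-0.011,"rz":-0.237,"fingers":-1},{"x":-51.5,"y":425.5,"z":0,"rx":-0.003,"ry":-0.011,"rz":-0.237,"fingers":-1},{"x":-51.5,"y":425.5,"z":0,"rx":-0.003,"ry":-0.011,"rz":-0.237,"fingers":-1},{"x":-51.5,"y":425.5,"z":0,"rx":-0.003,"ry":-0.011,"rz":-0.237,"fingers":-1},{"x":-51.5,"y":425.5,"z":0,"rx":-0.003,"ry":-0.011,"rz":-0.237,"fingers":-1},{"x":-51.5,"y":425.5,"z":0,"rx":-0.003,"ry":-0.011,"rz":-0.237,"fingers":-1},{"x":-51.5,"y":425.5,"z":0,"rx":-0.003,"ry":-0.011,"rz":-0.237,"fingers":-1},{"x":-51.5,"y":425.5,"z":40,"rx":-0.003,"ry":-0.011,"rz":-0.237,"fingers":-1},{"x":-51.5,"y":425.5,"z":40,"rx":-0.003,"ry":-0.011,"rz":-0.237,"fingers":-1},{"x":-51.5,"y":425.5,"z":40,"rx":-0.003,"ry":-0.011,"rz":-0.237,"fingers":-1},{"x":-51.5,"y":425.5,"z":40,"rx":-0.003,"ry":-0.011,"rz":-0.237,"fingers":-1}]'

```text
time_s: 10.05
tool_pos: [0.519, -0.2136, 0.1797]
tool_rot: [179.9, 0.5, 17.8]
force: [-1.3, 0.1, 0.2]
grip_width: 0.0871
grasp_force: 0.0
```

```bash
python3 -c "
from h import *
delta((521,-212,88.5,17.7))"
```

```text
t 10.05 tcp [ 519.  -213.6  179.7] [179.95   0.53  17.81] F [-1.28  0.05  0.17] w 87.1 gf 0.0
-> (521, -212, 88.5, 17.7) [ 3.2 -1.  91.2] [0.0009 0.0092 0.0019]
```

Call:
drive_tool --moves '[{"x":3,"y":-1,"z":30,"rx":0,"ry":0.009,"rz":0,"fingers":-1},{"x":3,"y":-1,"z":70,"rx":0,"ry":0.009,"rz":0,"fingers":-1},{"x":3,"y":-1,"z":91,"rx":0,"ry":0.009,"rz":0,"fingers":-1},{"x":3,"y":-1,"z":91,"rx":0,"ry":0.009,"rz":0,"fingers":-1},{"x":3,"y":-1,"z":91,"rx":0,"ry":0.009,"rz":0,"fingers":1},{"x":3,"y":-1,"z":91,"rx":0,"ry":0.009,"rz":0,"fingers":1},{"x":3,"y":-1,"z":91,"rx":0,"ry":0.009,"rz":0,"fingers":1},{"x":3,"y":-1,"z":91,"rx":0,"ry":0.009,"rz":0,"fingers":1},{"x":3,"y":-1,"z":91,"rx":0,"ry":0.009,"rz":0,"fingers":1},{"x":3,"y":-1,"z":91,"rx":0,"ry":0.009,"rz":0,"fingers":1},{"x":3,"y":-1,"z":91,"rx":0,"ry":0.009,"rz":0,"fingers":1},{"x":3,"y":-1,"z":91,"rx":0,"ry":0.009,"rz":0,"fingers":1}]' --force 20

```text
time_s: 11.55
tool_pos: [0.5194, -0.2128, 0.0869]
tool_rot: [-180.0, 0.1, 17.7]
force: [0.6, -0.5, -0.2]
grip_width: 0.0298
grasp_force: 20.0
```

Call:
drive_tool --moves '[{"x":0,"y":0,"z":-30,"rx":0,"ry":0,"rz":0,"fingers":1},{"x":0,"y":0,"z":-80,"rx":0,"ry":0,"rz":0,"fingers":1},{"x":0,"y":0,"z":-132,"rx":0,"ry":0,"rz":0,"fingers":1},{"x":0,"y":0,"z":-132,"rx":0,"ry":0,"rz":0,"fingers":1}]'

```text
time_s: 12.05
tool_pos: [0.5225, -0.2136, 0.2239]
tool_rot: [179.7, -0.3, 17.7]
force: [-0.6, 0.1, -0.9]
grip_width: 0.0298
grasp_force: 20.0
```

```bash
python3 -c "
from h import *
delta((*caster(-36,0),185,4.13))"
```

```text
t 12.05 tcp [ 522.5 -213.6  223.9] [179.68  -0.26  17.7 ] F [-0.58  0.1  -0.87] w 29.8 gf 20.0
-> (np.float64(520.9934844316724), np.float64(212.80729104189186), 185, 4.13) [ 128.1 -406.9   37.2] [ 0.005  -0.0051  0.2368]
```

Call:
drive_tool --moves '[{"x":129,"y":-407,"z":0,"rx":0.005,"ry":-0.005,"rz":0.237,"fingers":1},{"x":129,"y":-407,"z":0,"rx":0.005,"ry":-0.005,"rz":0.237,"fingers":1},{"x":129,"y":-407,"z":0,"rx":0.005,"ry":-0.005,"rz":0.237,"fingers":1},{"x":129,"y":-407,"z":0,"rx":0.005,"ry":-0.005,"rz":0.237,"fingers":1},{"x":129,"y":-407,"z":0,"rx":0.005,"ry":-0.005,"rz":0.237,"fingers":1},{"x":129,"y":-407,"z":0,"rx":0.005,"ry":-0.005,"rz":0.237,"fingers":1},{"x":129,"y":-407,"z":0,"rx":0.005,"ry":-0.005,"rz":0.237,"fingers":1},{"x":129,"y":-407,"z":0,"rx":0.005,"ry":-0.005,"rz":0.237,"fingers":1},{"x":129,"y":-407,"z":5,"rx":0.005,"ry":-0.005,"rz":0.237,"fingers":1},{"x":129,"y":-407,"z":15,"rx":0.005,"ry":-0.005,"rz":0.237,"fingers":1},{"x":129,"y":-407,"z":15,"rx":0.005,"ry":-0.005,"rz":0.237,"fingers":1},{"x":129,"y":-407,"z":15,"rx":0.005,"ry":-0.005,"rz":0.237,"fingers":1},{"x":129,"y":-407,"z":15,"rx":0.005,"ry":-0.005,"rz":0.237,"fingers":1}]'

```text
time_s: 13.68
tool_pos: [0.5192, 0.2139, 0.2043]
tool_rot: [-179.7, 0.4, 4.1]
force: [-0.5, -0.5, -0.7]
grip_width: 0.0295
grasp_force: 20.0
```

```bash
python3 - <<'E'
from h import *
delta((*caster(-36,0),130,4.13)); look('s5.png')
E
```

```text
t 13.675 tcp [519.2 213.9 204.3] [-179.74    0.41    4.08] F [-0.52 -0.5  -0.69] w 29.5 gf 20.0
-> (np.float64(520.9934844316724), np.float64(212.80729104189186), 130, 4.13) [ 2.3  1.5 74.3] [-0.0046  0.0071 -0.0008]
```

View pics/s5.png

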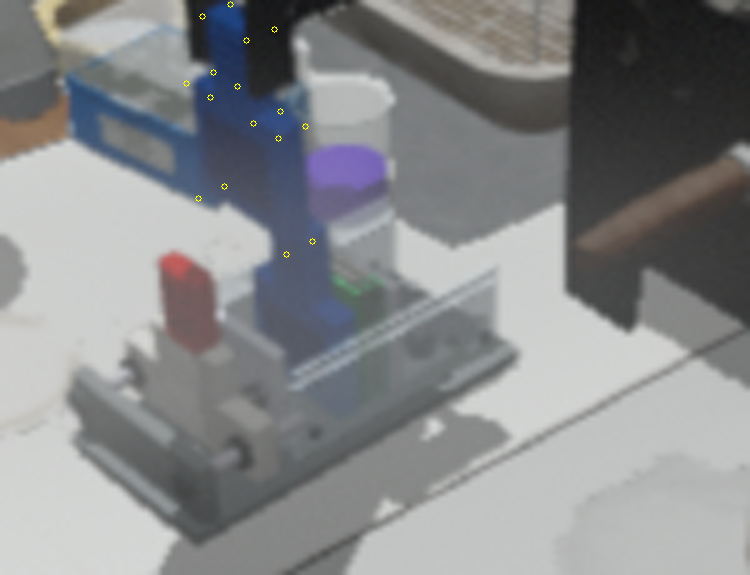

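Plate 2 hangs square over the gap, body at crop (200–300, 80–230). It has the same visual offset as plate 1, so plate spacing follows from the TCP readings. Descending at about 18.5 mm behind plate 1.

Call:
drive_tool --moves '[{"x":1.5,"y":1,"z":15,"rx":-0.004,"ry":0.007,"rz":0,"fingers":1},{"x":1.5,"y":1,"z":35,"rx":-0.004,"ry":0.007,"rz":0,"fingers":1},{"x":1.5,"y":1,"z":50,"rx":-0.004,"ry":0.007,"rz":0,"fingers":1},{"x":1.5,"y":1,"z":60,"rx":-0.004,"ry":0.007,"rz":0,"fingers":1},{"x":1.5,"y":1,"z":60,"rx":-0.004,"ry":0.007,"rz":0,"fingers":1},{"x":1.5,"y":1,"z":60,"rx":-0.004,"ry":0.007,"rz":0,"fingers":1}]'

```text
time_s: 14.48
tool_pos: [0.5203, 0.2137, 0.1444]
tool_rot: [-180.0, -0.0, 4.1]
force: [-0.2, 0.4, -0.2]
grip_width: 0.0299
grasp_force: 20.0
```

```bash
python3 -c "
from h import *
delta((*caster(-36.5,0),95,4.13))"
```

```text
t 14.475 tcp [520.3 213.7 144.4] [-1.7995e+02 -1.0000e-02  4.1200e+00] F [-0.23  0.35 -0.22] w 29.9 gf 20.0
-> (np.float64(520.4947828265568), np.float64(212.77128119525145), 95, 4.13) [ 0.1  1.  49.4] [-0.0009 -0.0001 -0.0001]
```

Call:
drive_tool --moves '[{"x":0,"y":0.8,"z":12,"rx":0,"ry":0,"rz":0,"fingers":1},{"x":0,"y":0.8,"z":24,"rx":0,"ry":0,"rz":0,"fingers":1},{"x":0,"y":0.8,"z":36,"rx":0,"ry":0,"rz":0,"fingers":1},{"x":0,"y":0.8,"z":44,"rx":0,"ry":0,"rz":0,"fingers":1},{"x":0,"y":0.8,"z":48,"rx":0,"ry":0,"rz":0,"fingers":1},{"x":0,"y":0.8,"z":50,"rx":0,"ry":0,"rz":0,"fingers":1},{"x":0,"y":0.8,"z":50,"rx":0,"ry":0,"rz":0,"fingers":1}]'

```text
time_s: 15.35
tool_pos: [0.5202, 0.2128, 0.0942]
tool_rot: [-180.0, 0.0, 4.1]
force: [-0.3, 0.1, -0.7]
grip_width: 0.0295
grasp_force: 20.0
```

Call:
drive_tool --moves '[{"x":0,"y":0,"z":1,"rx":0,"ry":0,"rz":0,"fingers":1},{"x":0,"y":0,"z":1.7,"rx":0,"ry":0,"rz":0,"fingers":1},{"x":0,"y":0,"z":1.7,"rx":0,"ry":0,"rz":0,"fingers":1}]'

```text
time_s: 15.72
tool_pos: [0.5203, 0.2128, 0.0928]
tool_rot: [-180.0, -0.0, 4.1]
force: [0.2, 0.3, 2.8]
grip_width: 0.0297
grasp_force: 20.0
```

Call:
drive_tool --moves '[{"x":0,"y":0,"z":0,"rx":0,"ry":0,"rz":0,"fingers":-1},{"x":0,"y":0,"z":0,"rx":0,"ry":0,"rz":0,"fingers":-1},{"x":0,"y":0,"z":0,"rx":0,"ry":0,"rz":0,"fingers":-1},{"x":0,"y":0,"z":0,"rx":0,"ry":0,"rz":0,"fingers":-1},{"x":0,"y":0,"z":-20,"rx":0,"ry":0,"rz":0,"fingers":-1},{"x":0,"y":0,"z":-60,"rx":0,"ry":0,"rz":0,"fingers":-1},{"x":-42,"y":0,"z":-100,"rx":0,"ry":0,"rz":0,"fingers":-1},{"x":-42,"y":0,"z":-100,"rx":0,"ry":0,"rz":0,"fingers":-1},{"x":-42,"y":0,"z":-100,"rx":0,"ry":0,"rz":0,"fingers":-1}]'

```text
time_s: 16.85
tool_pos: [0.4788, 0.2093, 0.193]
tool_rot: [180.0, -0.1, 4.1]
force: [-1.2, -0.4, -0.1]
grip_width: 0.0872
grasp_force: 0.0
```

```bash
python3 - <<'E'
from h import *
delta((*caster(-79,0),88,4.13)); S=snap('scene','s6.png'); b=cv2.resize(S['image'][145:245,215:315,::-1],None,fx=5,fy=5,interpolation=cv2.INTER_CUBIC)
cv2.imwrite('pics/s6.png',b)
E
```

```text
t 16.85 tcp [478.8 209.3 193. ] [ 1.7998e+02 -7.0000e-02  4.0900e+00] F [-1.21 -0.44 -0.09] w 87.2 gf 0.0
-> (np.float64(478.1051463917257), np.float64(209.7104442308182), 88, 4.13) [ -0.8  -0.5 105. ] [ 0.0003 -0.0012 -0.0006]
```

View pics/s6.png

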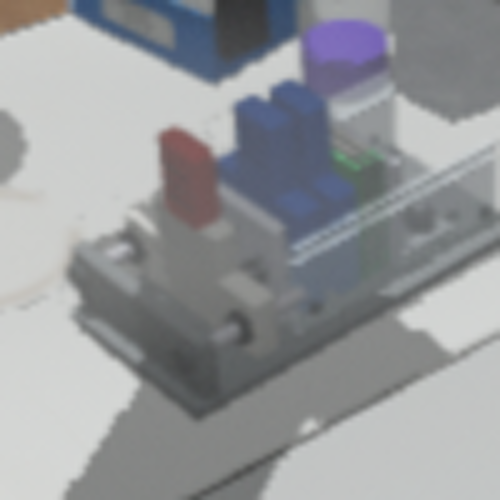

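Both plates stand upright side by side, with tabs at crop (260,130) and (300,115), behind the red grip at (190,175). Pinching the grip.

Call:
drive_tool --moves '[{"x":0,"y":-0.5,"z":40,"rx":0,"ry":0,"rz":0,"fingers":-1},{"x":0,"y":-0.5,"z":80,"rx":0,"ry":0,"rz":0,"fingers":-1},{"x":0,"y":-0.5,"z":104,"rx":0,"ry":0,"rz":0,"fingers":-1},{"x":0,"y":-0.5,"z":104,"rx":0,"ry":0,"rz":0,"fingers":1},{"x":0,"y":-0.5,"z":104,"rx":0,"ry":0,"rz":0,"fingers":1},{"x":0,"y":-0.5,"z":104,"rx":0,"ry":0,"rz":0,"fingers":1},{"x":0,"y":-0.5,"z":104,"rx":0,"ry":0,"rz":0,"fingers":1},{"x":0,"y":-0.5,"z":104,"rx":0,"ry":0,"rz":0,"fingers":1},{"x":0,"y":-0.5,"z":104,"rx":0,"ry":0,"rz":0,"fingers":1},{"x":0,"y":-0.5,"z":104,"rx":0,"ry":0,"rz":0,"fingers":1},{"x":0,"y":-0.5,"z":104,"rx":0,"ry":0,"rz":0,"fingers":1}]' --force 40

```text
time_s: 18.27
tool_pos: [0.4782, 0.2102, 0.0885]
tool_rot: [-180.0, 0.0, 4.1]
force: [-0.3, 0.4, 0.9]
grip_width: 0.0295
grasp_force: 40.0
```

Gripped (29.5 mm). Pushing slowly while watching force.

Call:
drive_tool --moves '[{"x":2,"y":0,"z":0,"rx":0,"ry":0,"rz":0,"fingers":1},{"x":4,"y":0,"z":0,"rx":0,"ry":0,"rz":0,"fingers":1},{"x":6,"y":0,"z":0,"rx":0,"ry":0,"rz":0,"fingers":1},{"x":8,"y":0,"z":0,"rx":0,"ry":0,"rz":0,"fingers":1},{"x":10,"y":0,"z":0,"rx":0,"ry":0,"rz":0,"fingers":1},{"x":12,"y":0,"z":0,"rx":0,"ry":0,"rz":0,"fingers":1},{"x":12,"y":0,"z":0,"rx":0,"ry":0,"rz":0,"fingers":1}]'

```text
time_s: 19.15
tool_pos: [0.4904, 0.2111, 0.0884]
tool_rot: [-180.0, 0.0, 4.1]
force: [-1.6, -0.6, 4.5]
grip_width: 0.0294
grasp_force: 40.0
```

Call:
drive_tool --moves '[{"x":1,"y":0,"z":0,"rx":0,"ry":0,"rz":0,"fingers":1},{"x":2,"y":0,"z":0,"rx":0,"ry":0,"rz":0,"fingers":1},{"x":3,"y":0,"z":0,"rx":0,"ry":0,"rz":0,"fingers":1},{"x":4,"y":0,"z":0,"rx":0,"ry":0,"rz":0,"fingers":1},{"x":4,"y":0,"z":0,"rx":0,"ry":0,"rz":0,"fingers":1}]'

```text
time_s: 19.77
tool_pos: [0.4934, 0.2113, 0.0884]
tool_rot: [-180.0, 0.1, 4.1]
force: [-4.0, -1.1, 7.4]
grip_width: 0.0294
grasp_force: 40.0
```

Call:
drive_tool --moves '[{"x":1,"y":0,"z":-0.5,"rx":0,"ry":0,"rz":0,"fingers":1},{"x":2,"y":0,"z":-0.5,"rx":0,"ry":0,"rz":0,"fingers":1},{"x":2,"y":0,"z":-0.5,"rx":0,"ry":0,"rz":0,"fingers":1}]'

```text
time_s: 20.15
tool_pos: [0.4948, 0.2114, 0.0884]
tool_rot: [180.0, 0.2, 4.1]
force: [-5.2, -1.6, 6.0]
grip_width: 0.0298
grasp_force: 40.0
```

Call:
drive_tool --moves '[{"x":1,"y":0,"z":-0.5,"rx":0,"ry":0,"rz":0,"fingers":1},{"x":2,"y":0,"z":-0.5,"rx":0,"ry":0,"rz":0,"fingers":1},{"x":2,"y":0,"z":-0.5,"rx":0,"ry":0,"rz":0,"fingers":1},{"x":2,"y":0,"z":-0.5,"rx":0,"ry":0,"rz":0,"fingers":1}]'

```text
time_s: 20.65
tool_pos: [0.4959, 0.2115, 0.0884]
tool_rot: [180.0, 0.3, 4.1]
force: [-6.7, -1.2, 4.5]
grip_width: 0.0293
grasp_force: 40.0
```

Call:
drive_tool --moves '[{"x":1,"y":0,"z":0,"rx":0,"ry":0,"rz":0,"fingers":1},{"x":2,"y":0,"z":0,"rx":0,"ry":0,"rz":0,"fingers":1},{"x":2,"y":0,"z":0,"rx":0,"ry":0,"rz":0,"fingers":1},{"x":2,"y":0,"z":0,"rx":0,"ry":0,"rz":0,"fingers":1}]'

```text
time_s: 21.15
tool_pos: [0.4975, 0.2116, 0.0885]
tool_rot: [180.0, 0.3, 4.1]
force: [-7.7, -1.9, 5.1]
grip_width: 0.0299
grasp_force: 40.0
```

Call:
drive_tool --moves '[{"x":1,"y":0,"z":0,"rx":0,"ry":0,"rz":0,"fingers":1},{"x":2,"y":0,"z":0,"rx":0,"ry":0,"rz":0,"fingers":1},{"x":3,"y":0,"z":0,"rx":0,"ry":0,"rz":0,"fingers":1},{"x":3,"y":0,"z":0,"rx":0,"ry":0,"rz":0,"fingers":1},{"x":3,"y":0,"z":0,"rx":0,"ry":0,"rz":0,"fingers":1},{"x":3,"y":0,"z":0,"rx":0,"ry":0,"rz":0,"fingers":1},{"x":3,"y":0,"z":0,"rx":0,"ry":0,"rz":0,"fingers":1},{"x":3,"y":0,"z":0,"rx":0,"ry":0,"rz":0,"fingers":1}]'

```text
time_s: 22.15
tool_pos: [0.4999, 0.2118, 0.0884]
tool_rot: [180.0, 0.4, 4.1]
force: [-9.2, -1.6, 8.2]
grip_width: 0.0295
grasp_force: 40.0
```

```bash
python3 - <<'E'
from h import *
delta(); 
S=snap('scene','s7.png'); T=snap('top','t7.png'); print(sensors.get_obs()['joint_velocities'].round(2))
out=np.zeros((500,800,3),np.uint8)
out[:500,:500]=cv2.resize(S['image'][145:245,215:315,::-1],None,fx=5,fy=5,interpolation=cv2.INTER_CUBIC)
out[:500,500:800]=cv2.resize(T['image'][150:250,225:285,::-1],None,fx=5,fy=5,interpolation=cv2.INTER_CUBIC)
cv2.imwrite('pics/f7.png',out)
E
```

```text
t 22.15 tcp [499.9 211.8  88.4] [179.95   0.4    4.15] F [-9.22 -1.6   8.22] w 29.5 gf 40.0
[ 0.05 -0.01 -0.03  0.   -0.03  0.04 -0.04]
```

View pics/f7.png

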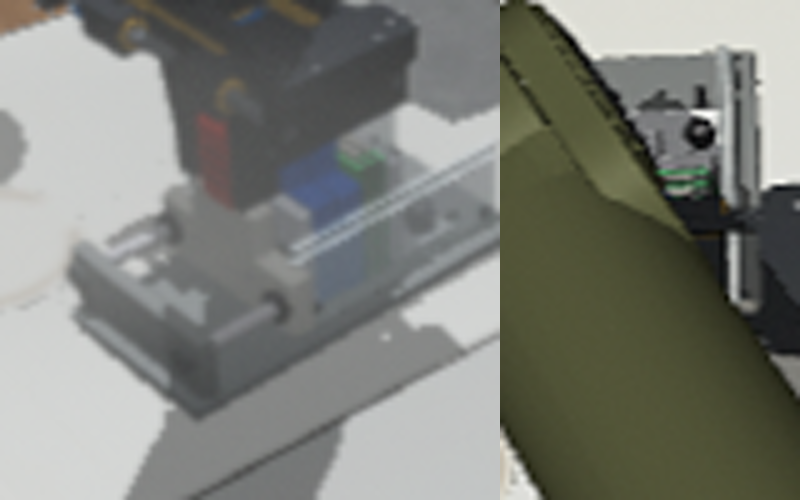

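The stack is pressed together, with the plates at crop (320,180) directly against the cassette at (365,160). Carriage travel is about 21.7 mm, short of its stop, and the push is 9 N on the springs. Handing in.

```bash
python3 -c "
from cell import workorder
print(workorder.sign_off())"
```

```text
the job is handed in; nothing more can be done
None
```

I handed the job in with two blue filler plates standing in the chamber and the third left in the stand; the arm is still holding the red grip pushed in about 22 mm (short of its 26 mm stop) at about 9 N, clamping the stack against the back stop (no pass/fail result was returned).

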